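# Set the soldering hood's sash to the pointer and start the extractor

### The job

With the fingertips, push the sliding window of the small soldering hood up from beneath its lip until the blue index tab on the window is level with the red pointer on the left rail, and leave it standing there. Then press the green extractor button on the hood's right-hand side fully down and let go. Do not grip the lip, do not shift the pointer, and leave the disc, jar, pliers and loupe where they are.

Things in the scene. Friction and masses are not known exactly. Their poses are not given: they have to be found in the camera images.
- hood: Fixed soldering hood on two legs, front leaning back 30 degrees. Grey plinth at z 125 to 160 mm, from 95 mm ahead of the origin to 70 behind, 125 mm to its left, 215 to its right; on it the clear-sided hood, y -133 to +133 mm, up to 400 mm. Origin on the board under the hood; x to its back, y left, z up. Yaw within 0.15 rad. The window rises along (0.5, 0, 0.866) in this frame; outward is (-0.866, 0, 0.5).
- sash (a joint): Travel of the clear sliding window up the slope, m: 0 = shut, 0.15 = top stop. It is counterweighted: about 2 N of friction has to be overcome in either direction, and it stays where it is left.
- sash_index (a point): Left-hand end of the blue index tab (26 x 6 mm, 6 mm high) on the left stile of the window, at mid-height of the tab. It moves with the window. Axes: z up the slope, -x outward, y to the hood's left.
- pointer_tip (a point): Centre of the red pointer clip's finger (3 mm high), on the left rail of the front, given in the plane of the index tab beside it; same axes as sash_index. The tab is level with the pointer when the two points coincide along z of these axes.
- pointer (a joint): Position of the red pointer clip on its rail, m, on the same scale as joint sash: the window is level when joint sash = joint pointer. Starts between 0.065 and 0.115. It sits tight; leave it alone.
- lip_under (a point): Middle of the lower face of the window's lip, 15 mm inward of its free edge. Axes as sash_index: z up the slope, -x outward. The lip is a strip 150 mm wide (y), 10 mm thick (6 mm black rubber pad below, 4 mm aluminium above; touching both at once counts as gripping), standing out 41 mm from the window's plane. Its lower face looks down the slope (-z); nothing stands under it ahead of the plinth.
- extractor (a joint): Green round push button, diameter 28 mm, in a black housing on the plinth to the right of the hood; 0 = up, 0.006 m = fully down (spring, 5 N); it comes up again when released.
- extractor_top (a point): Centre of the green button's top face; pressed straight down. Up, it stands 18 mm over the plinth, 61 mm to the right of the hood's side rail.
- disc: Loose round soldering disc, 116 mm across, 16 mm thick, lying inside the hood. Origin at the centre of its underside. Leave alone.
- oil_jar: Loose small glass jar, diameter 37, height 48 mm, on the board left of the hood. Origin at the centre of its underside. Leave alone.
- pliers: Loose green-handled pliers, 140 x 47 x 11 mm (long along x), lying in front of the hood on the right. Origin at the centre of the underside. Leave alone.
- loupe: Loose pale grey loupe, diameter 31, height 19 mm, in front of the hood on the left. Origin at the centre of its underside. Leave alone.

How it is judged:
On the way, in this order (a step that is already met when the one before it is completed fails the run):
1. the fingers push on the pad beneath the lip (contact force between the fingers and sash_c7 above 0.5 N), for 0.1 s.
2. the window stands level with the pointer (within 6 mm), released (z of sash_index in the frame of pointer_tip between -0.006 and 0.006 m and contact force between anything else and sash_c7 below 0.2 N and velocity of joint sash between -0.01 and 0.01 m/s), for 0.2 s.
3. the extractor button is pressed while the window stands level (z of sash_index in the frame of pointer_tip between -0.006 and 0.006 m and value of joint extractor above 0.0045 m), for 0.05 s.
At the end, for the whole second after the job is handed in: The window's blue index tab is level with the red pointer within 6 mm along the slope and at rest, the green button has been pressed (at least 4.5 mm) after that and is up again, the pointer is within 5 mm and each loose thing within 20 mm of where it stood (z of sash_index in the frame of pointer_tip between -0.006 and 0.006 m and velocity of joint sash between -0.005 and 0.005 m/s and value of joint extractor below 0.002 m and distance of pointer_tip from where it was at the start of the episode below 0.005 m and distance of each of disc, oil_jar, pliers, loupe from where it was at the start of the episode below 0.02 m); the robot touches nothing.
It fails at once if the lip is gripped (pad and upper side touched at once) (contact force between the fingers and sash_c7 above 1 N and contact force between the fingers and sash_c6 above 1 N).
It fails at once if the pointer is shifted (distance of pointer_tip from where it was at the start of the episode above 0.005 m).
It fails at once if a loose thing (disc, jar, pliers or loupe) is moved or lifted (distance of any of disc, oil_jar, pliers, loupe from where it was at the start of the episode above 0.02 m).
It also fails if it takes over 48 s, if anything falls off the work surface, if the arm or the gripper's body presses on something with over 40 N, if the wrist force passes 120 N, or if a joint passes its speed limit or range.

### The arm

A 6-joint arm with a two-finger parallel gripper is mounted at the origin on a cart in front of the work surface, level with it; the furniture and walls round the work are solid. World frame = base frame: x ahead of the robot, y to its left, z up, the work surface at z = 0. Lengths are in m, angles in rad, forces in N, time in s.
With the tool pointing down it reaches from about 0.225 to 0.875 m from the base axis. Payload 3.4 kg.
Tool frame: the origin (TCP) lies at the very end of the fingers, on their centre line; the grasp point (between the pads) lies 19 mm behind it (manip.hold_point_z is the distance from the TCP to the grasp point, in m); z points along the fingers, x is the direction in which the jaws open and shut, and the axes are right-handed (so a half turn about z gives the same grasp; the last joint's range is limited). The gripper opens to 85 mm and grips with 20 to 120 N. Pads are 22 mm wide; open, the fingers measure 114 mm over their backs; the gripper's body (76 mm by 85 mm) begins 54 mm behind the grasp point. The pads swing forward as they close: fully open they stand 13 mm farther back than shut.
Start: joints at [1.117, 0.276, 1.505, -0, 1.361, -0.121], TCP at [0.188, 0.543, 0.231] pointing down, gripper open.
Joint ranges: [-2.89, 2.89], [-0.75, 2.08], [0.22, 2.7], [-1.18, 4.32], [0.11, 2.71], [-2.7, 2.7]. Speed limits (rad/s): [2.57, 2.57, 3.14, 3.14, 3.14, 3.14].

### API

Orientations are given as a unit quaternion [w, x, y, z].
In Python, from rig import telemetry, cams, manip, finder gives the robot as it stands. The module is installed in compiled form; this text tells all that it offers.
- The arm moves only by the tool carry_out, never from a script. Its argument "rows" is a list that holds one entry, the list of rows, each a list of 5 numbers: the gripper's target within -1 to 1 (fully open at 1, half-way at 0, shut at -1), then the shift along the world's x, y, z in cm, then the turn about the world's z in rad. A call has 1 to 12 rows; each row shifts and turns the commanded pose from where the row before left it; what a row does not reach is not made up. A row lasts 1/10 s, in which the tool goes at most 50 mm and 8.59 degrees, less where a joint would pass 70% of its speed; a pose out of reach is approached as far as the arm can. A call with a gripper value outside its range is refused whole. The fingers move at their own pace and stop on an object; "force" is the grip in N (left out, the last holds). Time passes only in rows, so rows that do not move let the fingers close. It gives the time, the measured TCP pose, the force and the opening at its end, in the units of the state.
- telemetry.get_state(): the state, without advancing time (a new reading comes with each control period).
- cams.get_image(name): name is "scene" or "top"; returns a dict with "image" (480x640x3 uint8, red, green, blue), "camera_matrix" (3x3 intrinsics, pixels), "eye" and "attitude" of the camera in the world. Camera axes: x right, y down, z forward; pixel columns grow to the right and rows downward; lengths in m; the calibration is good to about 2 mm. A picture is of the moment at which its call begins. There is no depth.
- manip.sign_off(): hands the job in, once; it reports no verdict.
Trained networks look in a picture, given as the dict that the camera call returned (one of the last four; its "shot" number tells which), for a name from the list of things; names that differ only in an ending like _2 or _b are one class to them, and where a whole thing is asked for, a point or a joint stands for the part that bears it (a point fixed in the world has none). Each returns a list of dicts, best first, with "confidence" (0 to 1); they miss things now and then, are a little off and sometimes report something else, mostly with a low value. They report only what shows in the picture. A call takes as long as a camera call.
- finder.boxes_of(picture, thing): "xy" ([column, row] in pixels, amid what is visible of it).
The state is a dict: "clock": time; "qpos": joint angles; "qd": joint speeds; "effort": joint torques, N m; "position": TCP position; "ee_rot": TCP orientation; "contact_force": force on the tool from outside, world axes, zero at the start; "moment": the same for the moment, N m; "width": finger opening in m.
Only numpy, scipy, OpenCV 4.12 (cv2) and the standard library are available. Lean on these libraries where they do the work, as an engineer would, in place of code of your own. Each camera call takes 0.05 s, during which the arm holds its last target.

## Working session

There is one attempt and no reset: what is moved stays moved. The work goes in short steps, Python scripts to look and compute and a tool call to move; the robot and the scene stay as the last step left them, time stands still between calls to the robot, and variables do not carry over. Pictures are saved under pics/ and viewed, and the job is handed in when it is done.

Besides the shell and the picture viewer there is one more tool, called after ">>>" as name(argument=value, ...), one argument or row to a line, values as JSON. carry_out: Moves the arm, as the interface text tells. Its arguments: {"type":"object","properties":{"rows":{"type":"array","items":{"type":"array","items":{"type":"array","items":{"type":"number"}}}},"force":{"type":"number"}},"required":["rows"]}

```bash
mkdir -p pics; cat > h.py <<'E'
import numpy as np, cv2
from rig import telemetry, cams, manip, finder
from scipy.spatial.transform import Rotation as R
E
python3 - <<'E'
from h import *
s=telemetry.get_state(); print(s['clock'],s['position'],s['ee_rot'],s['width'],s['contact_force'])
for n in ['scene','top']:
    p=cams.get_image(n); cv2.imwrite(f'pics/{n}0.png',p['image'][:,:,::-1]); print(n,p['camera_matrix'],p['eye'],p['attitude'],p['shot'])
    for t in ['hood','sash_index','pointer','pointer_tip','lip_under','extractor','extractor_top','disc','oil_jar','pliers','loupe','sash']:
        try: print(t,[(np.round(d['xy'],1).tolist(),round(d['confidence'],2)) for d in finder.boxes_of(p,t)][:3])
        except Exception as e: print(t,repr(e)[:100])
E
```

```text
0.0 [0.1876169  0.54296135 0.23042436] [ 4.50259337e-04  8.14450940e-01  5.80231704e-01 -7.95804383e-04] 0.08521520846361133 [-0.52324543 -0.11655378 -0.33924114]
scene [[447.69690418   0.         314.11766526]
 [  0.         447.69690418 237.41828846]
 [  0.           0.           1.        ]] [ 0.03009097 -0.58453858  0.52190343] [-0.50490476  0.79018573 -0.29286789  0.18683171] 1
hood [([348.8, 209.3], 0.91)]
sash_index [([313.3, 202.3], 0.71)]
pointer [([287.7, 156.9], 0.51)]
pointer_tip [([314.1, 199.1], 0.56), ([286.8, 154.1], 0.51)]
lip_under [([313.2, 204.9], 0.64)]
extractor [([371.8, 262.5], 0.54)]
extractor_top [([368.6, 264.7], 0.66)]
disc []
oil_jar [([238.3, 271.0], 0.79)]
pliers [([317.1, 361.6], 0.9)]
loupe [([235.9, 268.6], 0.74), ([233.4, 289.6], 0.63)]
sash [([315.8, 202.6], 0.93)]
top [[540.26627944   0.         315.2259131 ]
 [  0.         540.26627944 241.28829914]
 [  0.           0.           1.        ]] [0.45959389 0.01689474 1.03906126] [-0.01927467  0.71338088 -0.69965204  0.03468764] 2
hood [([320.0, 192.3], 0.7)]
sash_index [([300.7, 227.1], 0.75)]
pointer [([220.7, 204.3], 0.44), ([230.5, 290.8], 0.39)]
pointer_tip [([221.8, 200.6], 0.59)]
lip_under [([299.5, 229.7], 0.74)]
extractor [([403.9, 241.7], 0.61)]
extractor_top [([408.2, 243.2], 0.65), ([302.3, 193.0], 0.59)]
disc [([298.4, 191.5], 0.51), ([203.0, 268.9], 0.29)]
oil_jar [([202.2, 267.8], 0.76)]
pliers [([376.3, 302.2], 0.73)]
loupe [([231.0, 291.1], 0.56)]
sash [([299.7, 227.8], 0.81)]
```

View pics/scene0.png

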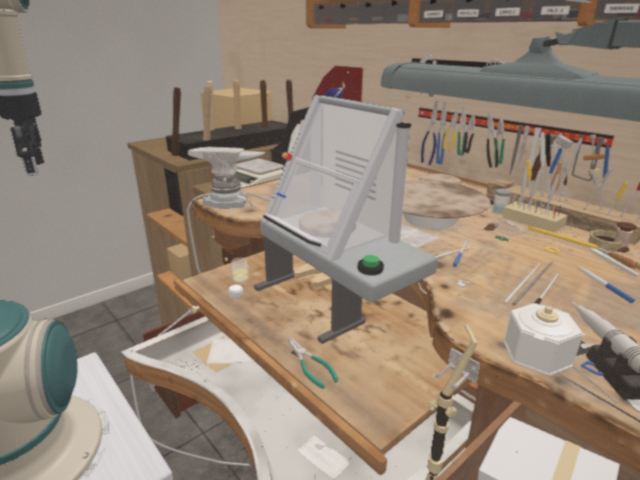

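View pics/top0.png

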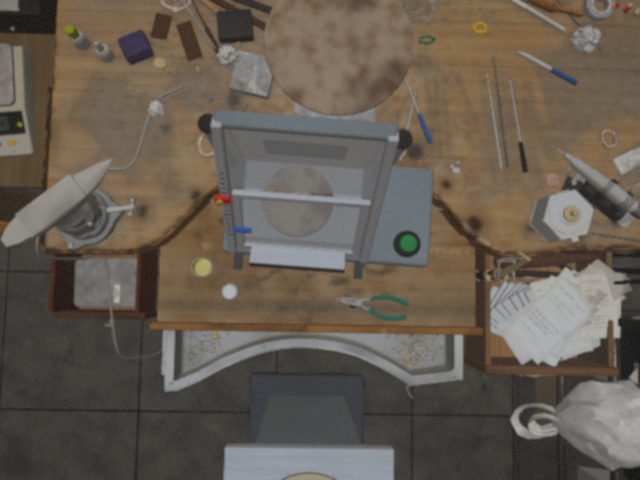

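```bash
python3 - <<'E'
import cv2
a=cv2.imread('pics/scene0.png')[130:300,220:440]; cv2.imwrite('pics/s0z.png',cv2.resize(a,None,fx=3.5,fy=3.5,interpolation=cv2.INTER_CUBIC))
a=cv2.imread('pics/top0.png')[150:320,190:430]; cv2.imwrite('pics/t0z.png',cv2.resize(a,None,fx=3.3,fy=3.3,interpolation=cv2.INTER_CUBIC))
E
```

```text
(no output)
```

View pics/s0z.png

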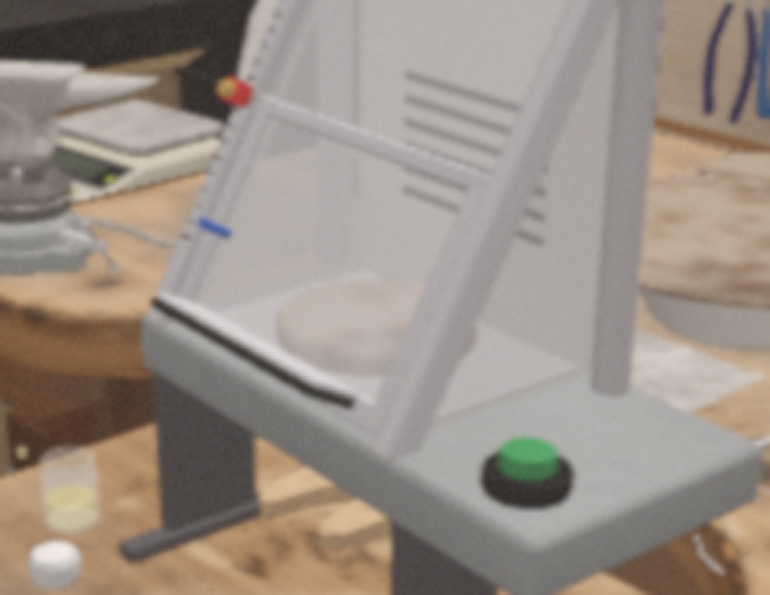

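View pics/t0z.png

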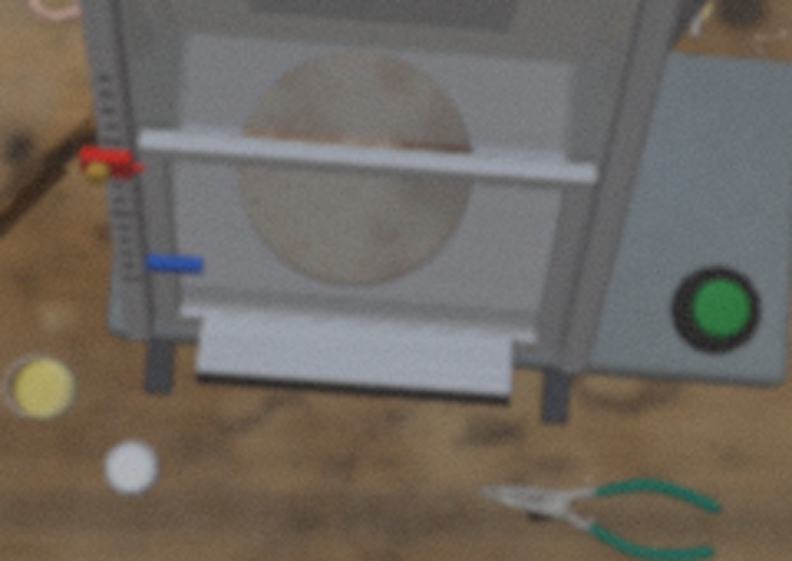

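The scene picture shows the hood with the lip at about (290,230), blue tab (281,195), red pointer (287,156) and green button (371,262). The top picture has the tab at (243,230), pointer (222,200), lip edge row about 267 and button (407,243). Next I fit the hood pose and triangulate the points.

```bash
cat >> h.py <<'E'
from scipy.optimize import least_squares
class Cam:
    def __init__(s,p):
        s.K=np.array(p['camera_matrix']); s.e=np.array(p['eye']); q=p['attitude']; s.R=R.from_quat([q[1],q[2],q[3],q[0]]).as_matrix()
    def proj(s,P):
        c=s.R.T@(np.array(P)-s.e); u=s.K@c; return u[:2]/u[2]
def tri(cs,us):
    A=[];b=[]
    for c,u in zip(cs,us):
        d=c.R@np.linalg.inv(c.K)@np.array([u[0],u[1],1]); d/=np.linalg.norm(d); M=np.eye(3)-np.outer(d,d); A.append(M); b.append(M@c.e)
    P=np.linalg.lstsq(np.vstack(A),np.hstack(b),rcond=None)[0]
    return P,[np.round(c.proj(P)-u,1) for c,u in zip(cs,us)]
def hood(v,p):
    c,s=np.cos(v[2]),np.sin(v[2]); return np.array([v[0]+c*p[0]-s*p[1],v[1]+s*p[0]+c*p[1],p[2]])
def unhood(v,P):
    c,s=np.cos(v[2]),np.sin(v[2]); d=P-np.array([v[0],v[1],0]); return np.array([c*d[0]+s*d[1],-s*d[0]+c*d[1],d[2]])
E
python3 - <<'E'
from h import *
S=Cam(cams.get_image('scene'));T=Cam(cams.get_image('top'))
zs=lambda a,b:(a/3.5+220-.36,b/3.5+130-.36); zt=lambda a,b:(a/3.3+190-.35,b/3.3+150-.35)
obs=[(S,(-.095,-.215,.160),zs(528,545)),(S,(-.095,-.215,.125),zs(530,590)),(S,(-.095,.125,.160),zs(145,325)),(S,(.07,-.215,.16),zs(757,455)),
(T,(-.095,-.215,.16),zt(786,383)),(T,(.07,-.215,.16),zt(795,62))]
f=lambda v:np.hstack([c.proj(hood(v,p))-u for c,p,u in obs])
r=least_squares(f,[.5,0,0],loss='soft_l1'); v=r.x; print(v,np.round(f(v).reshape(-1,2),1).tolist())
np.save('v.npy',v)
for n,a,b in [('button',zs(528,445),zt(722,306)),('tabL',zs(202,221),zt(147,262)),('tabR',zs(230,234),zt(202,264)),('ptrR',zs(251,98),zt(142,168)),
 ('lipLlow',zs(155,303),zt(199,377)),('lipRlow',zs(352,404),zt(509,402))]:
    P,e=tri((S,T),(a,b)); print(n,np.round(P,4),e,'hood',np.round(unhood(v,P),4), 'slope', round(float(unhood(v,P)@[.5,0,.866]),4),'out',round(float(unhood(v,P)@[-.866,0,.5]),4))
for n,z in [('oil_jar',.048),('loupe',.019),('pliers',.011)]:
    for c,p in ((T,{'oil_jar':(202.2,267.8),'loupe':(230,291),'pliers':(376,302)}[n]),):
        d=c.R@np.linalg.inv(c.K)@np.array([*p,1]); print(n,np.round(c.e+d*(z-c.e[2])/d[2],3))
E
```

```text
[ 0.59416616  0.02557396 -0.04365904] [[0.5, 0.1], [-1.3, 6.2], [-4.6, -2.8], [1.8, -4.0], [-0.8, 0.5], [1.0, -1.6]]
button [ 0.5261 -0.1494  0.1843] [array([ 0.3, -0. ]), array([-0.2,  0.2])] hood [-0.0604 -0.1778  0.1843] slope 0.1294 out 0.1444
tabL [0.5385 0.123  0.2203] [array([ 0., -0.]), array([-0.,  0.])] hood [-0.0598  0.0949  0.2203] slope 0.1609 out 0.162
tabR [0.5388 0.0974 0.2191] [array([-0.3,  0. ]), array([ 0.3, -0.3])] hood [-0.0585  0.0694  0.2191] slope 0.1605 out 0.1602
ptrR [0.572  0.1173 0.2888] [array([-0.1,  0. ]), array([ 0.1, -0.1])] hood [-0.0262  0.0906  0.2888] slope 0.237 out 0.167
lipLlow [0.4874 0.1005 0.1892] [array([-0.2,  0. ]), array([ 0.1, -0.2])] hood [-0.1099  0.0702  0.1892] slope 0.1089 out 0.1898
lipRlow [ 0.486  -0.0541  0.1825] [array([-5.8,  0.4]), array([ 4.2, -4.8])] hood [-0.1045 -0.0843  0.1825] slope 0.1058 out 0.1818
oil_jar [0.483 0.201 0.048]
loupe [0.441 0.153 0.019]
pliers [ 0.425 -0.122  0.011]
```

>>> carry_out(
  rows=[
    [[-1,1.6,-4.2,0,0.1],[-1,1.6,-4.2,0,0.1],[-1,1.6,-4.2,0,0.09],[-1,1.6,-4.2,0,0],[-1,1.6,-4.2,0,0],[-1,1.6,-4.2,0,0],[-1,1.5,-4.4,0,0],[-1,1.5,-4.4,0,0],[-1,1.5,-4.4,0,0],[-1,1.5,-4.4,0,0],[-1,1.5,-4.4,0,0],[-1,1.5,-4.4,0,0]],
  ],
  force=40,
)

```text
clock: 2.6
position: [0.3742, 0.0256, 0.2318]
ee_rot: [0.0, 0.722, 0.692, 0.001]
contact_force: [0.4, 0.1, -0.1]
width: -0.0001
```

>>> carry_out(
  rows=[
    [[-1,0,0,0,0],[-1,0,0,0,0],[-1,0,0,0,0]],
  ],
)

```text
clock: 2.9
position: [0.3733, 0.0283, 0.2312]
ee_rot: [-0.001, 0.722, 0.692, 0.0]
contact_force: [-0.2, 0.3, -0.3]
width: 0.0002
```

>>> carry_out(
  rows=[
    [[-1,2,0,-2,0],[-1,2,0,-2,0],[-1,2,0,-2,0],[-1,1.5,0,0,0],[-1,0,0,0,0],[-1,0,0,0,0]],
  ],
)

```text
clock: 3.5
position: [0.4488, 0.0284, 0.1721]
ee_rot: [0.0, 0.721, 0.693, 0.0]
contact_force: [-0.4, 0.1, 0.5]
width: 0.0001
```

```bash
cat >> h.py <<'E'
def snap(tag,cs=(200,100,260,190),ct=(190,140,250,190)):
    out=[]
    for n,c in (('scene',cs),('top',ct)):
        p=cams.get_image(n); cv2.imwrite(f'pics/{n}{tag}.png',cv2.resize(p['image'][c[1]:c[1]+c[3],c[0]:c[0]+c[2],::-1],None,fx=3,fy=3,interpolation=cv2.INTER_CUBIC)); out.append(p)
    s=telemetry.get_state(); print(s['clock'],np.round(s['position'],4),np.round(s['contact_force'],1))
    return out
E
python3 -c "
from h import *
snap(1)"
```

```text
3.6 [0.4483 0.0279 0.1723] [-0.5  0.4 -0.5]
```

View pics/scene1.png

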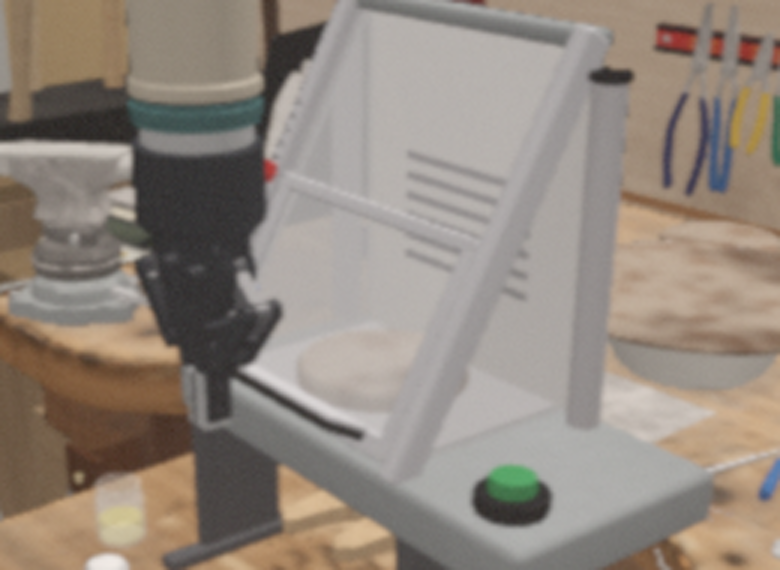

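View pics/top1.png

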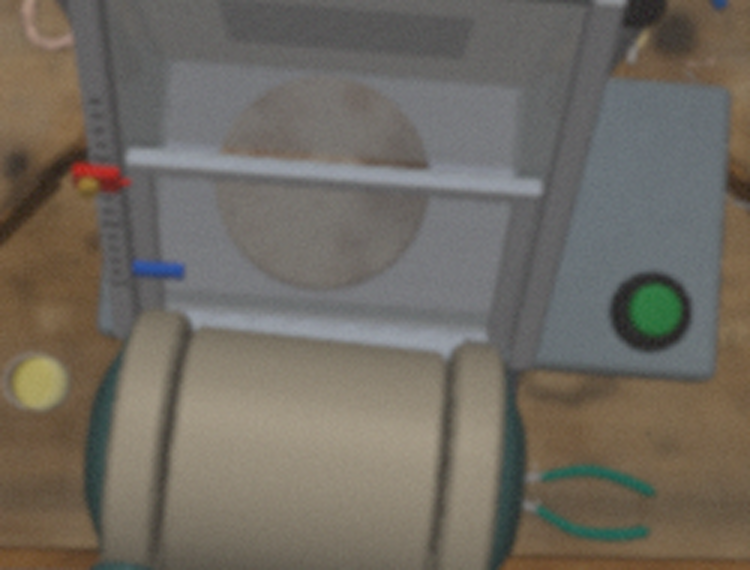

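>>> carry_out(
  rows=[
    [[-1,1,0,0,0],[-1,1,0,0,0],[-1,0.3,0,0,0],[-1,0.2,0,0,0],[-1,0,0,0,0]],
  ],
)

```text
clock: 4.1
position: [0.4682, 0.0275, 0.1711]
ee_rot: [-0.005, 0.722, 0.692, -0.005]
contact_force: [-13.1, 0.2, 8.4]
width: -0.0001
```

>>> carry_out(
  rows=[
    [[-1,0.2,0,0,0],[-1,0,0,0,0]],
  ],
)

```text
clock: 4.3
position: [0.4682, 0.0275, 0.1709]
ee_rot: [-0.006, 0.722, 0.692, -0.006]
contact_force: [-16.5, -0.5, 12.1]
width: -0.0003
```

>>> carry_out(
  rows=[
    [[-1,-0.4,0,0.3,0],[-1,0,0,0.4,0],[-1,0,0,0.4,0],[-1,0,0,0,0]],
  ],
)

```text
clock: 4.7
position: [0.4726, 0.0274, 0.1831]
ee_rot: [0.0, 0.722, 0.692, 0.0]
contact_force: [-1.7, -0.7, 2.0]
width: 0.0003
```

```bash
python3 -c "
from h import *
snap(2)"
```

```text
4.8 [0.4726 0.0274 0.1828] [-2.8 -0.2  0.9]
```

View pics/scene2.png

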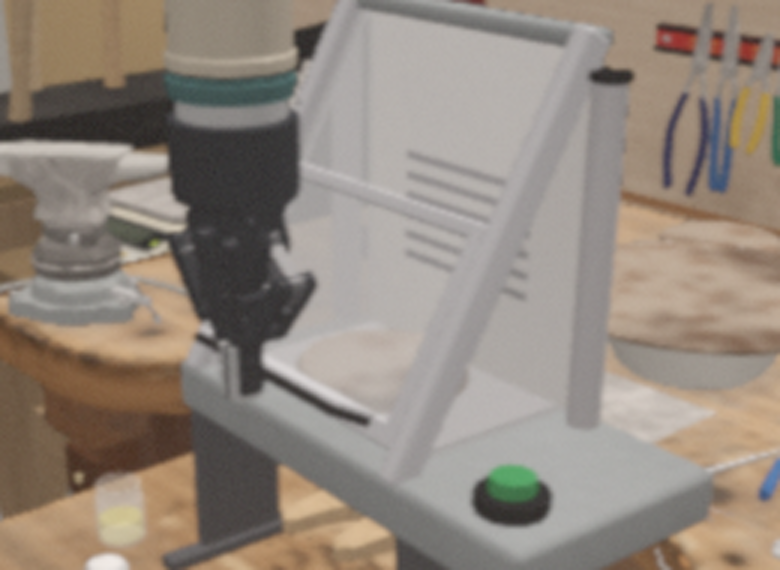

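View pics/top2.png

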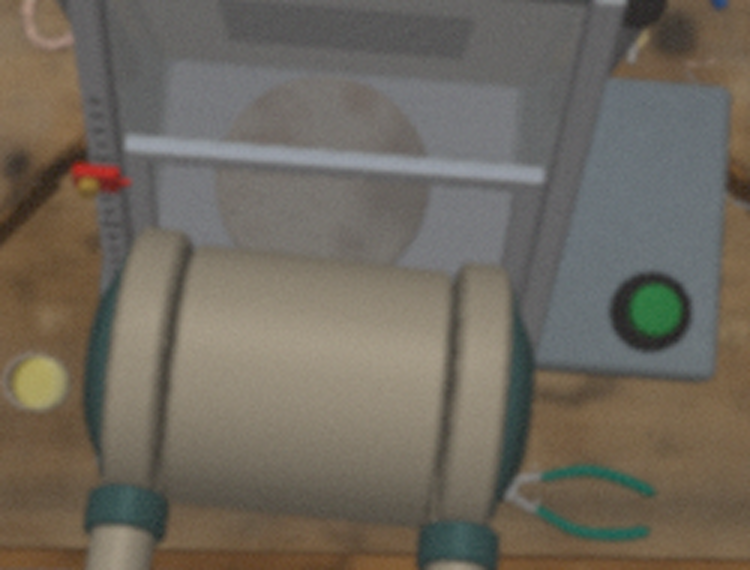

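>>> carry_out(
  rows=[
    [[-1,0.35,0,0.6,0],[-1,0.35,0,0.6,0],[-1,0.35,0,0.6,0],[-1,0.35,0,0.6,0],[-1,0,0,0,0]],
  ],
)

```text
clock: 5.3
position: [0.4865, 0.0271, 0.2076]
ee_rot: [0.001, 0.722, 0.692, 0.0]
contact_force: [-3.4, -2.0, 2.6]
width: -0.0
```

>>> carry_out(
  rows=[
    [[-1,0.35,0,0.6,0],[-1,0.35,0,0.6,0],[-1,0.35,0,0.6,0],[-1,0,0,0,0]],
  ],
)

```text
clock: 5.7
position: [0.497, 0.0271, 0.2257]
ee_rot: [0.001, 0.722, 0.692, 0.0]
contact_force: [-4.2, 0.1, 3.3]
width: -0.0001
```

```bash
python3 -c "
from h import *
snap(3)"
```

```text
5.8 [0.497  0.0274 0.2254] [-4.1 -1.1  3. ]
```

View pics/scene3.png

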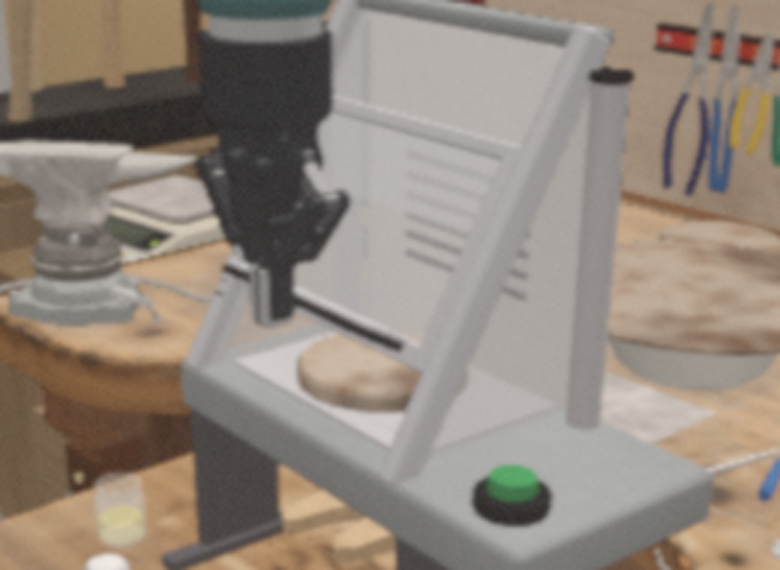

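View pics/top3.png

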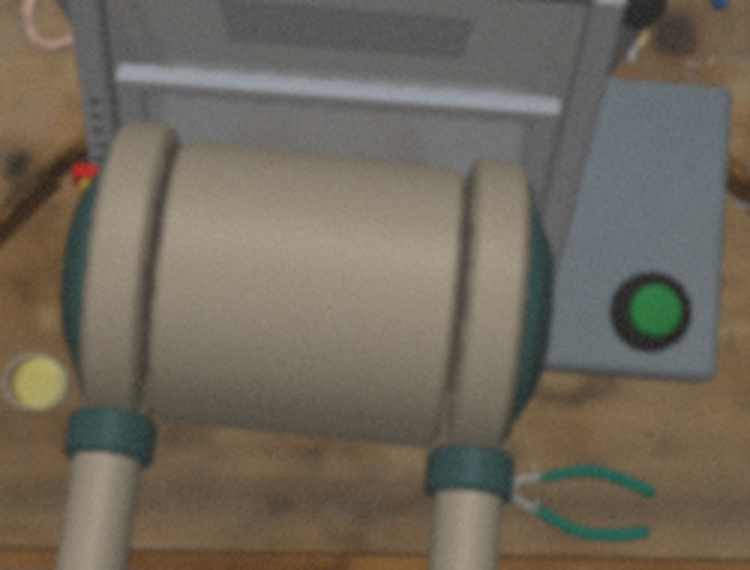

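>>> carry_out(
  rows=[
    [[-1,-1,0,-0.3,0],[-1,-2,0,0,0],[-1,-3,0,0,0],[-1,-3,0,0,0],[-1,0,0,0,0]],
  ],
)

```text
clock: 6.3
position: [0.4033, 0.0283, 0.2214]
ee_rot: [-0.0, 0.722, 0.692, 0.0]
contact_force: [0.3, -0.3, -0.5]
width: 0.0
```

```bash
python3 -c "
from h import *
ps=snap(4)
for p in ps:
  for t in ['sash_index','pointer_tip','pointer']: print(t,[(np.round(d['xy'],1).tolist(),round(d['confidence'],2)) for d in finder.boxes_of(p,t)][:3])"
```

```text
6.4 [0.4073 0.0278 0.222 ] [ 0.2 -0.4  0.1]
sash_index [([326.9, 172.9], 0.75)]
pointer_tip [([370.2, 263.0], 0.74), ([287.8, 155.5], 0.59)]
pointer []
sash_index [([302.5, 203.5], 0.94)]
pointer_tip [([223.1, 201.8], 0.46)]
pointer [([223.2, 200.8], 0.5)]
```

View pics/scene4.png

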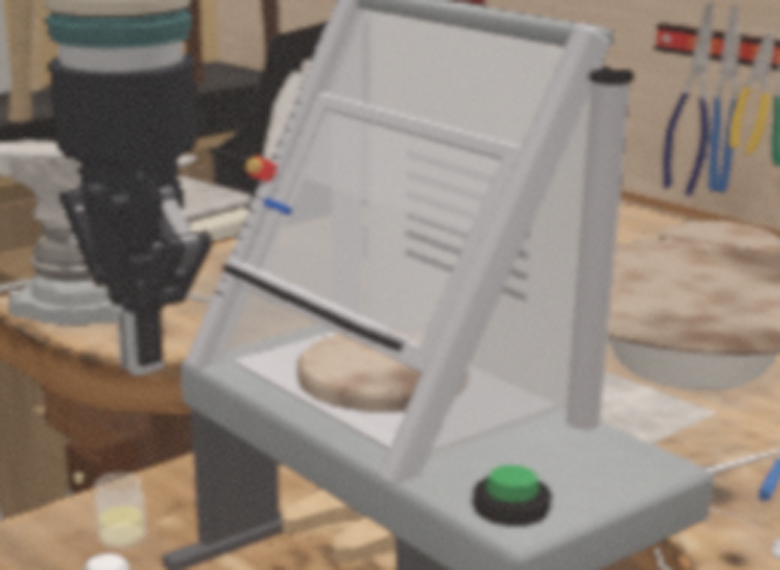

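View pics/top4.png

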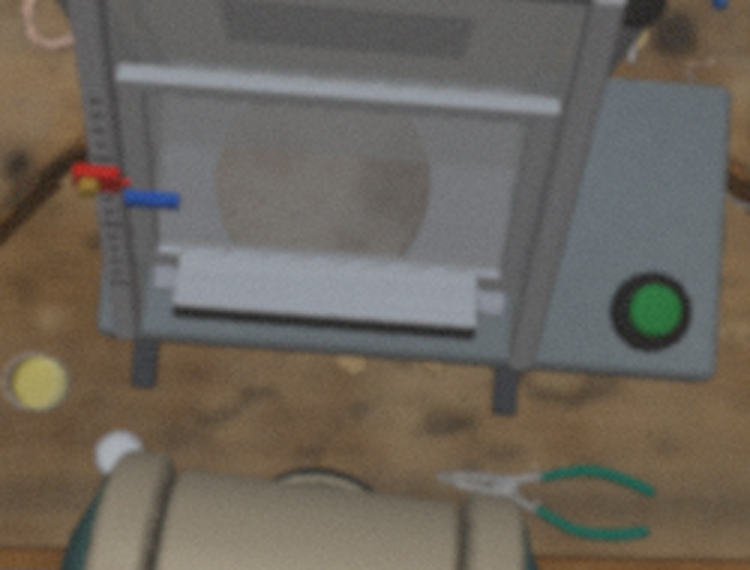

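```bash
cat > meas.py <<'E'
from h import *
def seg(p,roi,kind):
    im=p['image'].astype(float); r,g,b=im[...,0],im[...,1],im[...,2]
    w=np.clip((b-r-45) if kind=='b' else (r-np.maximum(g,b)-60),0,None)
    m=np.zeros_like(w); x0,y0,x1,y1=roi; m[y0:y1,x0:x1]=1; w=w*m; return w
def ends(w):
    ys,xs=np.nonzero(w>0.35*w.max()); pts=np.c_[xs,ys].astype(float); ww=w[ys,xs]
    c=(pts*ww[:,None]).sum(0)/ww.sum(); return c,pts,ww
if __name__=='__main__':
    v=np.load('v.npy'); P={n:cams.get_image(n) for n in('scene','top')}
    S,T=Cam(P['scene']),Cam(P['top'])
    b={n:ends(seg(P[n],r,'b')) for n,r in(('scene',(270,140,315,215)),('top',(222,180,265,240)))}
    r_={n:ends(seg(P[n],r,'r')) for n,r in(('scene',(270,140,305,175)),('top',(205,185,240,215)))}
    bc,e=tri((S,T),(b['scene'][0],b['top'][0]))
    print('tab px',b['scene'][0],b['top'][0],'tab C',np.round(bc,4),e,np.round(unhood(v,bc),4))
    rc,e=tri((S,T),(r_['scene'][0],r_['top'][0]))
    print('ptr px',r_['scene'][0],r_['top'][0],'C',np.round(rc,4),e,np.round(unhood(v,rc),4))
    for n in P:
        q=r_[n][1]; print(n,'red extent',q.min(0),q.max(0)); q=b[n][1]; print(n,'blue extent',q.min(0),q.max(0))
    for n in P:
        c=(268,145,40,40) if n=='scene' else (208,185,50,35)
        im=P[n]['image'][c[1]:c[1]+c[3],c[0]:c[0]+c[2],::-1]; cv2.imwrite(f'pics/z_{n}_{P[n]["shot"]}.png',cv2.resize(im,None,fx=14,fy=14,interpolation=cv2.INTER_CUBIC)); print(f'pics/z_{n}_{P[n]["shot"]}.png')
E
python3 meas.py
```

```text
tab px [291.91807229 168.16626506] [240.0494543  205.50375171] tab C [0.5675 0.1095 0.2695] [array([ 0.2, -0. ]), array([-0.2,  0.2])] [-0.0303  0.0826  0.2695]
ptr px [288.24373796 156.25240848] [221.40399714 196.77408994] C [0.5769 0.1335 0.2876] [array([ 0.1, -0. ]), array([-0. ,  0.1])] [-0.0219  0.1071  0.2876]
scene red extent [285. 153.] [291. 159.]
scene blue extent [289. 167.] [295. 170.]
top red extent [215. 195.] [231. 200.]
top blue extent [232. 204.] [248. 207.]
pics/z_scene_13.png
pics/z_top_14.png
```

View pics/z_scene_13.png

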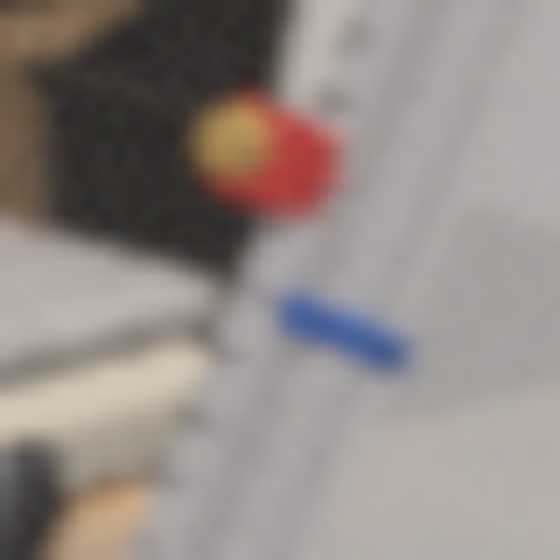

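View pics/z_top_14.png

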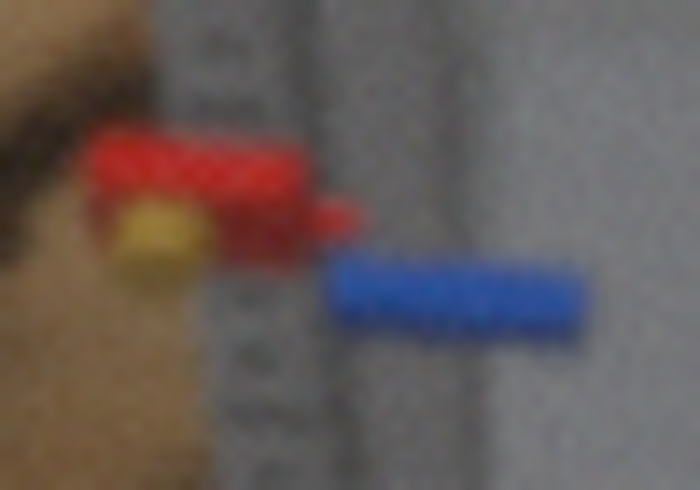

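```bash
python3 - <<'E'
from h import *
v=np.load('v.npy'); S=Cam(cams.get_image('scene'));T=Cam(cams.get_image('top'))
sl=lambda P:(round(float(unhood(v,P)@[.5,0,.866]),4),round(float(unhood(v,P)[1]),4),round(float(unhood(v,P)@[-.866,0,.5]),4))
zs=lambda a,b:np.array([a/14+268-.46,b/14+145-.46]); zt=lambda a,b:np.array([a/14+208-.46,b/14+185-.46])
for n,a,b in [('tabL',zs(280,310),zt(330,293)),('tabR',zs(408,356),zt(586,307)),('ptrtip',zs(335,163),zt(360,220)),('ptrtip lo',zs(330,180),zt(360,220))]:
    P,e=tri((S,T),(a,b)); print(n,np.round(P,4),np.round(e,1).tolist(),sl(P))
# in-plane sensitivity & single-view solve
P0,_=tri((S,T),(zs(280,310),zt(330,293))); h0=unhood(v,P0)
for nm,C in(('S',S),('T',T)):
    for d,k in(((.5,0,.866),'slope'),((-.866,0,.5),'out'),((0,1,0),'y')): print(nm,k,np.round((C.proj(hood(v,h0+.001*np.array(d)))-C.proj(hood(v,h0))),3))
def single(C,u):
    f=lambda q:C.proj(hood(v,h0+q[0]*np.array([.5,0,.866])+q[1]*np.array([0,1,0])))-u
    return np.round(least_squares(f,[0,0],x_scale=.01).x,4)
print('scene only',single(S,zs(335,163)),single(S,zs(325,175)),'top only',single(T,zt(355,220)))
E
```

```text
tabL [0.5669 0.1224 0.27  ] [[0.4, -0.0], [-0.3, 0.4]] (0.218, 0.0955, 0.1622)
tabR [0.5673 0.0955 0.2689] [[-0.3, 0.0], [0.3, -0.4]] (0.2179, 0.0687, 0.1603)
ptrtip [0.5718 0.1162 0.292 ] [[0.0, -0.0], [-0.0, 0.0]] (0.2397, 0.0895, 0.1688)
ptrtip lo [0.5718 0.1168 0.2894] [[0.2, -0.0], [-0.2, 0.3]] (0.2375, 0.0902, 0.1675)
S slope [ 0.191 -0.457]
S out [-0.355 -0.167]
S y [-0.283 -0.107]
T slope [-0.055 -0.432]
T out [-0.092  0.55 ]
T y [-0.7   -0.045]
scene only [0.0223 0.0026] [0.0202 0.0036] top only [ 0.0133 -0.004 ]
```

>>> carry_out(
  rows=[
    [[-1,3,0,0,0],[-1,3,0,0,0],[-1,1.6,0,0,0],[-1,0.7,0,0,0],[-1,0.5,0,0.3,0],[-1,0.25,0,0.4,0],[-1,0.25,0,0.4,0],[-1,0.2,0,0.4,0],[-1,0,0,0,0]],
  ],
)

```text
clock: 7.8
position: [0.5005, 0.0275, 0.2371]
ee_rot: [-0.0, 0.722, 0.692, -0.0]
contact_force: [-3.0, 0.2, 1.8]
width: -0.0001
```

>>> carry_out(
  rows=[
    [[-1,0,0,0,0]],
  ],
)

```text
clock: 7.9
position: [0.5006, 0.0275, 0.2369]
ee_rot: [-0.0, 0.722, 0.692, -0.0]
contact_force: [-3.6, -0.4, 2.6]
width: -0.0
```

>>> carry_out(
  rows=[
    [[-1,0.2,0,0.3,0],[-1,0.2,0,0.3,0],[-1,0,0,0,0]],
  ],
)

```text
clock: 8.2
position: [0.504, 0.0274, 0.2425]
ee_rot: [-0.001, 0.722, 0.692, -0.001]
contact_force: [-6.5, -0.1, 3.1]
width: 0.0005
```

>>> carry_out(
  rows=[
    [[-1,-1,0,-0.3,0],[-1,-2,0,0,0],[-1,-3,0,0,0],[-1,-3,0,0,0],[-1,0,0,0,0]],
  ],
)

```text
clock: 8.7
position: [0.4123, 0.0278, 0.2393]
ee_rot: [-0.0, 0.722, 0.692, 0.0]
contact_force: [0.5, 0.1, -0.9]
width: -0.0003
```

```bash
python3 meas.py
```

```text
tab px [294.37192118 161.84482759] [240.81573745 199.51640965] tab C [0.5737 0.1076 0.2819] [array([ 0.6, -0. ]), array([-0.5,  0.7])] [-0.0241  0.0811  0.2819]
ptr px [288.23136496 156.24394966] [221.24134276 196.75618375] C [0.577  0.1337 0.2876] [array([ 0., -0.]), array([-0.,  0.])] [-0.0219  0.1073  0.2876]
scene red extent [285. 153.] [291. 159.]
scene blue extent [291. 160.] [298. 163.]
top red extent [214. 195.] [228. 199.]
top blue extent [233. 198.] [248. 201.]
pics/z_scene_17.png
pics/z_top_18.png
```

View pics/z_scene_17.png

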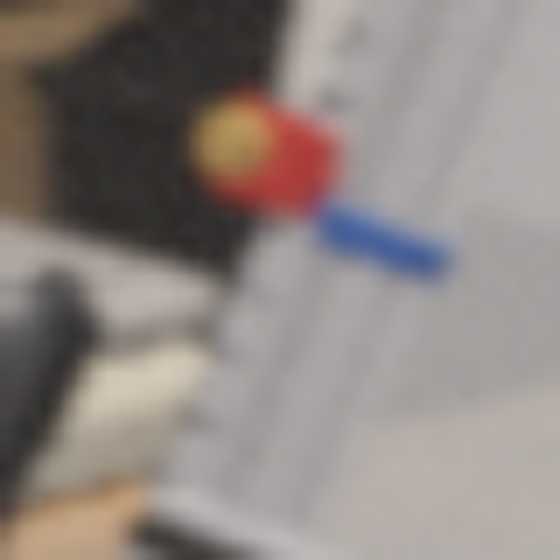

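View pics/z_top_18.png

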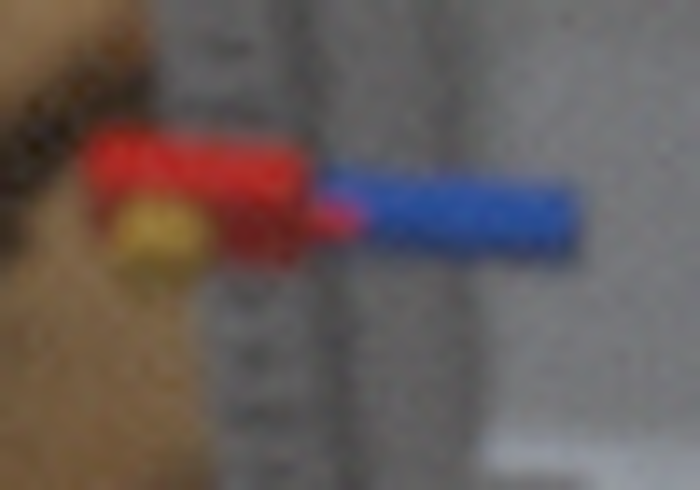

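```bash
python3 - <<'E'
from h import *
T=np.mean([cams.get_image('top')['image'].astype(float) for _ in range(3)],0); S=np.mean([cams.get_image('scene')['image'].astype(float) for _ in range(3)],0)
print('top R-B cols 213..236 step')
print('cols body 226-228'); 
for r in range(192,208): print(r,'body',T[r,225:228].mean(0).round(),'fing',T[r,231].round(),T[r,232].round(),'tab',T[r,238:245].mean(0).round())
print('scene r-g map rows 150-165, cols 280-300')
print((S[150:166,280:302,0]-S[150:166,280:302,1]).round().astype(int))
print((S[150:166,280:302,2]-S[150:166,280:302,0]).round().astype(int))
E
```

```text
top R-B cols 213..236 step
cols body 226-228
192 body [83. 81. 82.] fing [85. 85. 85.] [93. 93. 93.] tab [96. 97. 97.]
193 body [82. 78. 78.] fing [86. 85. 85.] [93. 94. 93.] tab [96. 96. 97.]
194 body [102.  79.  78.] fing [85. 83. 84.] [93. 93. 94.] tab [96. 96. 97.]
195 body [135.  68.  68.] fing [81. 81. 84.] [92. 92. 95.] tab [95. 95. 96.]
196 body [164.  52.  47.] fing [76. 77. 92.] [ 80.  87. 105.] tab [ 95.  95. 103.]
197 body [173.  46.  40.] fing [ 66.  73. 110.] [ 68.  82. 128.] tab [ 83.  90. 122.]
198 body [159.  43.  37.] fing [ 79.  71. 117.] [ 71.  78. 137.] tab [ 62.  85. 144.]
199 body [131.  40.  36.] fing [115.  62. 102.] [109.  68. 122.] tab [ 47.  81. 152.]
200 body [108.  36.  33.] fing [142.  50.  71.] [137.  55.  90.] tab [ 43.  78. 147.]
201 body [102.  35.  31.] fing [124.  47.  56.] [118.  49.  66.] tab [ 44.  71. 131.]
202 body [102.  38.  36.] fing [86. 56. 65.] [85. 59. 73.] tab [ 50.  65. 107.]
203 body [98. 51. 48.] fing [71. 67. 71.] [71. 73. 79.] tab [68. 74. 95.]
204 body [96. 70. 71.] fing [75. 76. 75.] [82. 82. 83.] tab [88. 90. 96.]
205 body [87
[... 2880 characters left out ...]
 -4   -5]
 [  -5   -4   -4   -6   -7  -17  -28  -38  -42  -35    3   52   62   56
    45   23   10    3   -2   -3   -4   -5]
 [  -4   -4   -4   -6   -4   -6   -6  -10   -9   -2   23   64   84   84
    76   59   40   24   13    7    1   -4]
 [  -4   -5   -5   -5   -3   -3   -4   -5   -4   -1   13   38   60   71
    80   82   75   64   52   35   15    0]
 [ -10   -8   -7   -5   -3   -4   -4   -4   -4   -4   -1    7   17   29
    42   61   75   77   70   47   16   -1]
 [ -14  -12  -11   -8   -3   -4   -4   -4   -5   -4   -4   -3   -2    1
     7   18   31   40   43   28    8   -2]
 [ -16  -16  -14  -11   -6   -4   -4   -4   -4   -4   -5   -4   -5   -4
    -3   -1    2    5   12    9   -1   -4]]
```

```bash
python3 -c "
from h import *
s=telemetry.get_state();print(s['clock'],s['position'])"
```

```text
9.1 [0.41623003 0.02743023 0.23920913]
```

>>> carry_out(
  rows=[
    [[-1,3,0,0,0],[-1,3,0,0,0],[-1,1.8,0,0,0],[-1,0.7,0,0,0],[-1,0.3,0,0.3,0],[-1,0.25,0,0.3,0],[-1,0.2,0,0.3,0],[-1,0,0,0,0],[-1,0,0,0,0]],
  ],
)

```text
clock: 10.0
position: [0.5068, 0.0275, 0.2488]
ee_rot: [-0.0, 0.722, 0.692, -0.0]
contact_force: [-3.8, 0.0, 2.0]
width: 0.0002
```

>>> carry_out(
  rows=[
    [[-1,-1,0,-0.3,0],[-1,-2,0,0,0],[-1,-3,0,0,0],[-1,-3,0,0,0],[-1,-2,0,0,0],[-1,0,0,0,0],[-1,0,0,0,0]],
  ],
)

```text
clock: 10.7
position: [0.3985, 0.0274, 0.2458]
ee_rot: [0.001, 0.722, 0.692, 0.001]
contact_force: [0.7, -0.7, 0.0]
width: 0.0003
```

```bash
python3 meas.py; python3 - <<'E'
from h import *
T=np.mean([cams.get_image('top')['image'].astype(float) for _ in range(3)],0); S=np.mean([cams.get_image('scene')['image'].astype(float) for _ in range(3)],0)
for r in range(192,206): print(r,'body',T[r,225:228].mean(0).round(),'fing',T[r,231].round(),T[r,232].round(),'tab',T[r,238:245].mean(0).round())
print((S[150:164,280:304,2]-S[150:164,280:304,0]).round().astype(int))
E
```

```text
tab px [295.78248588 159.16666667] [239.51708126 196.86733002] tab C [0.5772 0.1086 0.2865] [array([ 0.2, -0. ]), array([-0.2,  0.3])] [-0.0205  0.0822  0.2865]
ptr px [288.22674419 156.27228682] [221.49459365 196.84129752] C [0.5768 0.1334 0.2876] [array([ 0.1, -0. ]), array([-0.1,  0.1])] [-0.022   0.1069  0.2876]
scene red extent [285. 153.] [291. 159.]
scene blue extent [293. 158.] [299. 161.]
top red extent [214. 195.] [231. 200.]
top blue extent [231. 195.] [248. 199.]
pics/z_scene_25.png
pics/z_top_26.png
192 body [81. 81. 81.] fing [85. 83. 84.] [92. 91. 92.] tab [95. 95. 97.]
193 body [81. 76. 77.] fing [77. 82. 89.] [88. 89. 98.] tab [93. 95. 99.]
194 body [103.  79.  79.] fing [ 70.  78. 111.] [ 77.  87. 119.] tab [ 85.  91. 110.]
195 body [133.  67.  66.] fing [ 54.  78. 131.] [ 59.  82. 142.] tab [ 67.  84. 130.]
196 body [163.  53.  49.] fing [ 53.  75. 138.] [ 43.  76. 149.] tab [ 50.  80. 146.]
197 body [172.  44.  39.] fing [ 52.  69. 130.] [ 48.  76. 143.] tab [ 45.  78. 149.]
198 body [159.  44.  38.] fing [ 69.  59. 106.] [ 65.  64. 115.] tab [ 43.  73. 137.]
199 
[... 1600 characters left out ...]
3  -79  -33   31   74
    77   65   56   42   24    8    1   -3   -4   -5]
 [  -6   -4   -8  -22  -43  -59  -75  -84  -88  -83  -53   -8   33   61
    76   84   83   75   57   35   18    4   -3   -4]
 [  -6   -4   -4   -7   -9  -17  -29  -37  -45  -46  -33  -10    6   19
    35   50   63   76   77   66   44   18    0   -5]
 [  -4   -5   -4   -3   -5   -6   -7   -9  -11  -12  -11   -6   -3    0
     4   11   21   39   56   61   44   16   -1   -4]
 [  -5   -5   -6   -6   -4   -4   -4   -4   -4   -5   -5   -4   -4   -4
    -3   -2    1    7   16   23   18    4   -4   -5]
 [ -10   -8   -6   -5   -5   -4   -5   -5   -4   -4   -4   -4   -4   -4
    -4   -3   -4   -3    0    1   -1   -3   -4   -4]]
```

```bash
python3 - <<'E'
from h import *
for n in('scene','top'):
    p=cams.get_image(n); im=np.ascontiguousarray(p['image'][:,:,::-1]); C=Cam(p); s=telemetry.get_state(); P=s['position']
    for dz in np.arange(0,.45,.05):
        u=C.proj(np.array(P)+[0,0,dz]); cv2.circle(im,tuple(int(round(a)) for a in u),2,(0,255,255),-1); cv2.putText(im,f'{dz:.2f}',(int(u[0])+4,int(u[1])),0,.3,(0,0,255),1)
    cv2.imwrite(f'pics/{n}5.png',im)
E
```

```text
(no output)
```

View pics/scene5.png

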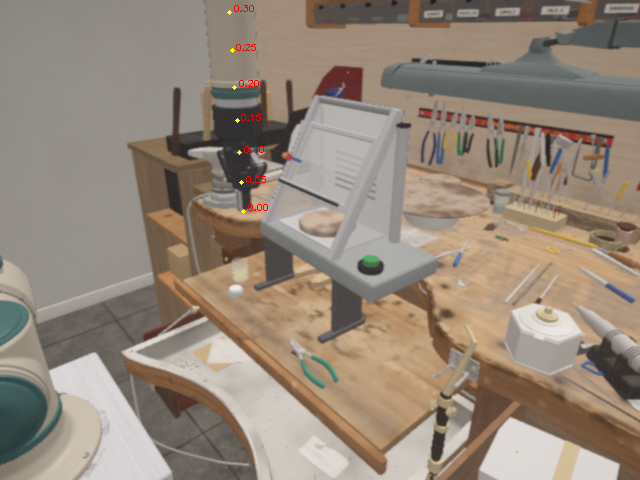

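View pics/top5.png

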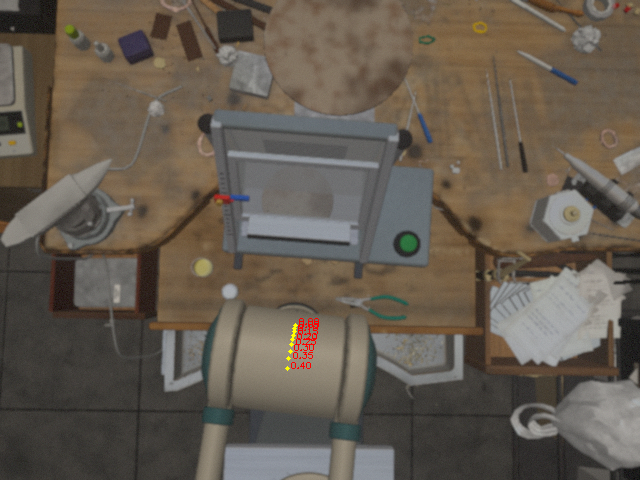

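View pics/z_scene_25.png

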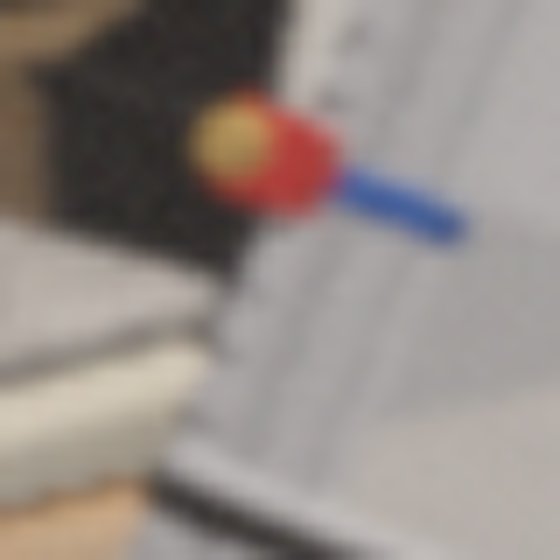

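>>> carry_out(
  rows=[
    [[-1,0,-4,0,0],[-1,0,-4,0,0],[-1,0,-4,0,0],[-1,0,-4,0,0],[-1,0,-1.8,0,0],[-1,4,0,0,0],[-1,4,0,0,0],[-1,4,0,0,0],[-1,0.9,0,-1,0],[-1,0,0,-2,0],[-1,0,0,-1,0],[-1,0,0,0,0]],
  ],
)

```text
clock: 12.4
position: [0.5251, -0.1499, 0.2034]
ee_rot: [-0.002, 0.722, 0.692, -0.001]
contact_force: [0.5, 0.2, 0.3]
width: -0.0
```

```bash
python3 -c "
from h import *
snap(6)"
```

```text
12.5 [ 0.5265 -0.1505  0.2056] [ 0.2 -0.4  0.2]
```

View pics/scene6.png

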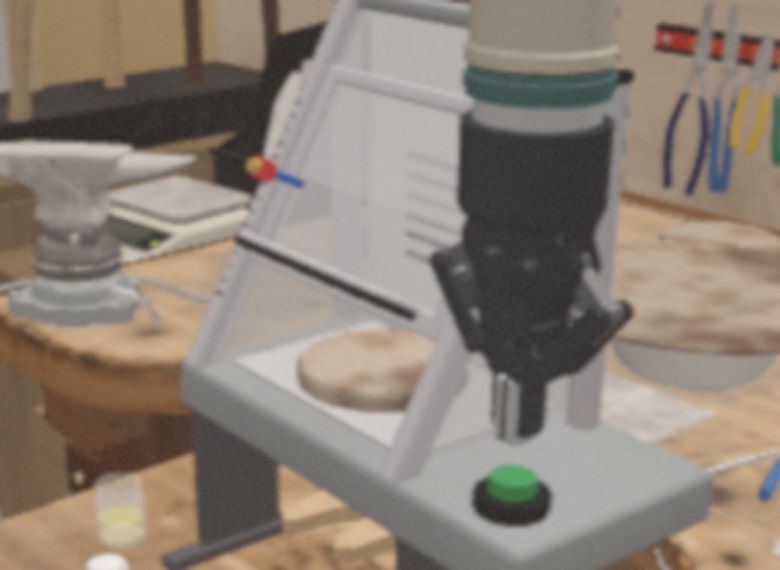

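>>> carry_out(
  rows=[
    [[-1,0,0,-1.5,0],[-1,0,0,-0.5,0],[-1,0,0,-0.4,0],[-1,0,0,-0.4,0],[-1,0,0,-0.3,0],[-1,0,0,0,0]],
  ],
)

```text
clock: 13.1
position: [0.5268, -0.1506, 0.176]
ee_rot: [0.001, 0.722, 0.692, 0.0]
contact_force: [-3.4, 0.7, 9.5]
width: 0.0003
```

>>> carry_out(
  rows=[
    [[-1,0,0,-0.3,0],[-1,0,0,0,0]],
  ],
)

```text
clock: 13.3
position: [0.5269, -0.1507, 0.1757]
ee_rot: [0.001, 0.722, 0.692, 0.0]
contact_force: [-7.7, 1.6, 22.7]
width: -0.0002
```

>>> carry_out(
  rows=[
    [[-1,0,0,-0.2,0],[-1,0,0,0,0]],
  ],
)

```text
clock: 13.5
position: [0.527, -0.1507, 0.1756]
ee_rot: [0.002, 0.722, 0.692, 0.001]
contact_force: [-9.6, 3.5, 31.3]
width: 0.0001
```

```bash
python3 -c "
from h import *
snap(7)"
```

```text
13.6 [ 0.527  -0.1507  0.1756] [-9.   3.3 30.9]
```

View pics/scene7.png

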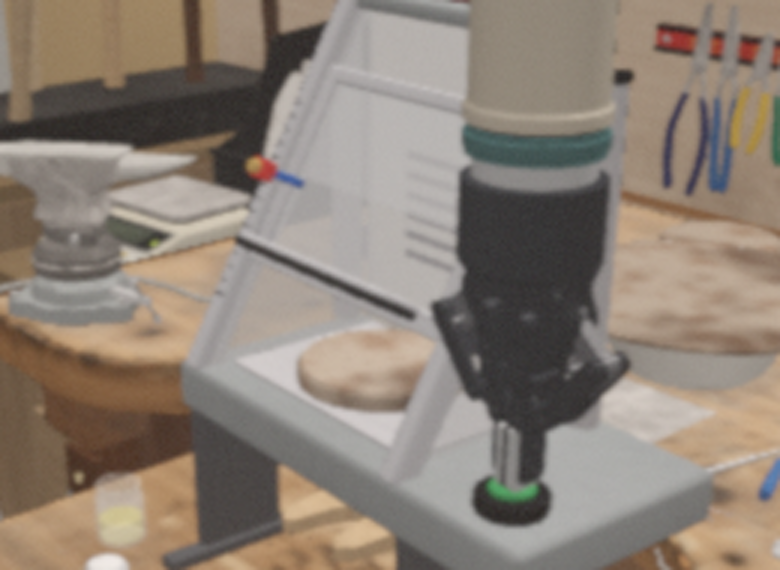

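>>> carry_out(
  rows=[
    [[-1,0,0,0.5,0],[-1,0,0,1.5,0],[-1,0,0,3,0],[-1,0,0,3,0],[-1,-4,0,0,0],[-1,-4,0,0,0],[-1,-4,0,0,0],[-1,0,0,0,0],[-1,0,0,0,0]],
  ],
)

```text
clock: 14.5
position: [0.4069, -0.1507, 0.25]
ee_rot: [0.001, 0.722, 0.691, 0.001]
contact_force: [0.7, -0.0, -0.2]
width: -0.0003
```

```bash
python3 meas.py; python3 -c "
from h import *
snap(8)"
```

```text
tab px [293. 158.] [239.44697203 196.85828466] tab C [0.5747 0.1099 0.2893] [array([ 1.6, -0.1]), array([-1.4,  1.8])] [-0.0232  0.0834  0.2893]
ptr px [288.32820513 156.15042735] [221.40254237 196.81779661] C [0.5769 0.1334 0.2878] [array([-0.,  0.]), array([ 0., -0.])] [-0.0219  0.107   0.2878]
scene red extent [285. 153.] [291. 159.]
scene blue extent [293. 158.] [293. 158.]
top red extent [214. 195.] [231. 200.]
top blue extent [231. 195.] [248. 199.]
pics/z_scene_39.png
pics/z_top_40.png
14.7 [ 0.4081 -0.1508  0.2493] [-0.1 -0.7 -0.2]
```

View pics/scene8.png

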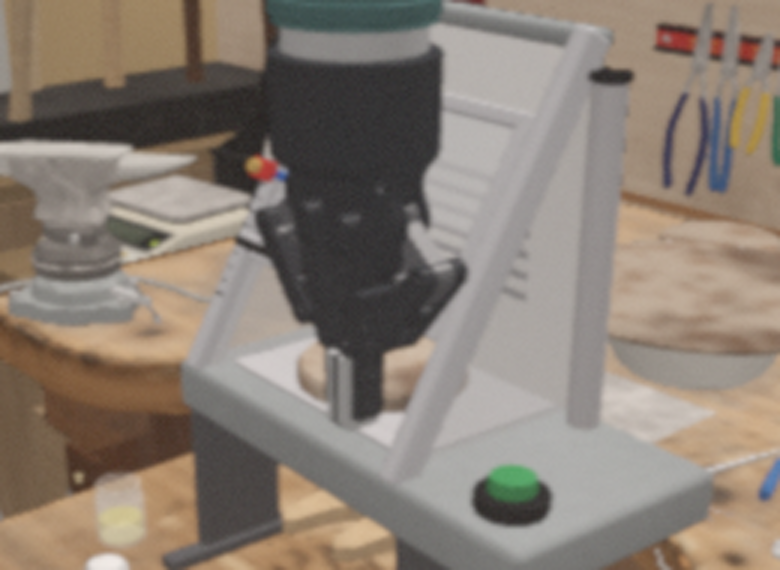

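View pics/top8.png

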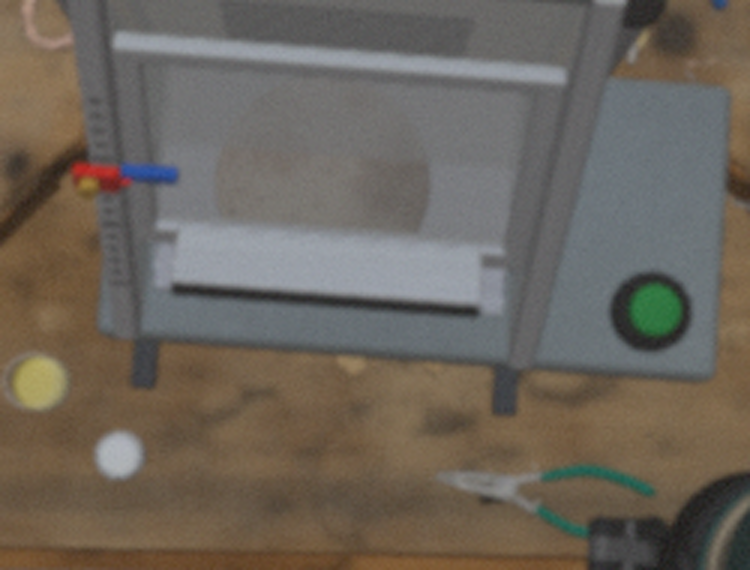

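```bash
python3 -c "
from h import *
print(manip.sign_off())"
```

```text
the job is handed in; nothing more can be done
None
```

The window is standing level with the red pointer, the green button has been pressed and let go, and the job is handed in at about 14.7 s. `sign_off` returns no verdict, so the result rests on my own camera checks.

**Window:** I pushed with the shut fingertips against the lower front edge of the lip's rubber pad. I raised the window in three stages and backed off to look after each one. The last one left it about 78 mm up, and the fingers never went above the lip, so it was not gripped. My first sideways push jammed at about 20 N without moving the window. Lifting along the slope freed it.

**Level check:** By triangulation the tab and pointer agree to about 1 mm along the slope, and the line of the tab in the scene view runs through the middle of the pointer clip. The pointer's finger was hard to see in the scene view, and I picked the wrong point for it at first. I therefore took the middle of the clip as its height. I estimate the error at no more than about 2 mm, against the 6 mm allowed.

**Button:** I pressed until it hit a hard stop (about 31 N, z = 0.1756 m) and released it. The stop was about 4 mm higher than the stated heights imply. The last pictures show the button up again.

**Last pictures:**
- The tab in the top view has not moved since the window was released. The gripper hid most of it in the scene view, so the final triangulation was unusable.
- The pointer pixels are unchanged.
- I compared the loose things only by eye: the disc, jar and loupe appear where they were. The gripper partly covers the pliers, but they look undisturbed too.
- The arm is clear of everything, with force readings at noise level.

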